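# Slide the pink dish's tray onto the light plate

### The job

Two blue trays, each with a petri dish in it, stand on metal stands to the left and right of the white light plate. Slide the tray with the pink dish off its stand, level across the gap, onto the light plate, without lifting it or letting it dip into the gap, so that it ends square and centred on the plate with the dish still in it. Leave the other tray where it is.

Things in the scene. Friction and masses are not known exactly. Their poses are not given: they have to be found in the camera images.
- tray_pink: open blue tray with the pink petri dish; 100 mm (x) by 110 mm (y), 22 mm high, 4 mm walls, about 0.15 kg, loose. Origin: centre of its underside. Starts about centred on the left or the right stand (varies), its y axis roughly along the row; slides with plain plastic friction when its outer end wall, 55 mm from the origin along y, is pushed.
- tray_amber: identical blue tray (100 x 110 x 22 mm) with the amber (pale yellowish) petri dish, on the other stand, to be left alone. Origin: centre of its underside. Keep clear of the fixed imager behind the row of decks: its front panel, 110 mm high, begins at world x = 0.54 m, its 455 mm tall tower at x = 0.58 m (y from 0.11 to 0.28 m).
- dish_pink: closed petri dish with pink contents, 91 mm across, 15 mm high, 22 g, lying loose in its tray with about 5 mm of play all round. Origin: centre of its underside.
- light_plate: white fixed plate, middle of three decks in a row. 136 mm (x) by 146 mm (y), flat top 40 mm above its origin (underside centre), no rails. Its y axis runs along the row, roughly to the robot's left. The metal stands, of equal size and height, lie in line on its +y and -y sides, centres 176 to 184 mm from its own: gaps of 30 to 38 mm.
There are look-alikes about, which are no part of the job. Leave any red look-alike of the tray_pink alone.

How it is judged:
At the end, for the whole second after the job is handed in: The tray with the pink dish lies flat and at rest on the light plate, its centre within 18 mm of the plate's centre along each of the plate's axes and turned less than 12 degrees from it, the dish lying flat in it; the other tray is within 20 mm of where it stood (x of tray_pink in the frame of light_plate between -0.018 and 0.018 m and y of tray_pink in the frame of light_plate between -0.018 and 0.018 m and z of tray_pink in the frame of light_plate between 0.036 and 0.044 m and angle between the y axis of tray_pink and the y axis of light_plate, either way round below 0.21 rad and angle between tray_pink's own z axis and vertical below 0.05 rad and linear speed of tray_pink below 0.01 m/s and horizontal distance between dish_pink and tray_pink below 0.012 m and z of dish_pink in the frame of tray_pink below 0.008 m and distance of tray_amber from where it was at the start of the episode below 0.02 m); the robot touches nothing.
It fails at once if the pink dish's tray dips into a gap or tips (more than 7 degrees, or 8 mm below the deck tops) (angle between tray_pink's own z axis and vertical above 0.12 rad or height (world z) of tray_pink below 0.032 m).
It fails at once if the pink dish's tray is lifted (more than 15 mm above the deck tops) (height (world z) of tray_pink above 0.055 m).
It fails at once if the other tray is moved more than 20 mm (distance of tray_amber from where it was at the start of the episode above 0.02 m).
It also fails if it takes over 35 s, if anything falls off the work surface, if the arm or the gripper's body presses on something with over 40 N, if the wrist force passes 120 N, or if a joint passes its speed limit or range.

### The arm

A 6-joint arm with a two-finger parallel gripper is mounted at the origin on a cart in front of the work surface, level with it; the furniture and walls round the work are solid. World frame = base frame: x ahead of the robot, y to its left, z up, the work surface at z = 0. Lengths are in m, angles in rad, forces in N, time in s.
With the tool pointing down it reaches from about 0.3 to 0.875 m from the base axis. Payload 6.4 kg.
Tool frame: the origin (TCP) lies between the finger pads; the fingertips stand ctrl.tip_extent ahead of it and the grasp point (between the pads) is the TCP (ctrl.tip_extent is the distance from the TCP to the fingertips, in m); z points along the fingers, y is the line along which they close (so a half turn about z gives the same grasp; the last joint's range is limited). The gripper opens to 85 mm and grips with 20 to 120 N. Pads are 22 mm wide; open, the fingers measure 114 mm over their backs; the gripper's body (76 mm by 85 mm) begins 54 mm behind the grasp point. The pads swing forward as they close: fully open they stand 13 mm farther back than shut.
Start: joints at [-1.446, 0.181, 1.607, -0, 1.354, -0.206], TCP at [0.187, -0.544, 0.25] pointing down, gripper open.
Joint ranges: [-2.99, 2.99], [-0.89, 2.07], [0.3, 2.58], [-1.14, 4.28], [0, 2.63], [-3.12, 3.12]. Speed limits (rad/s): [2.57, 2.57, 3.01, 3.14, 3.14, 3.14].

### API

Orientations are given as a unit quaternion [w, x, y, z].
In Python, from bench import ctrl gives the robot as it stands.
- The arm moves only by the tool send_rows, never from a script. Its arguments are lists of equal length, an entry for each row: "dr": the turn, a rotation vector about the tool's x, y, z in units of 6 degrees (1.0 is 6 degrees), a list of three; "xyz": the shift along the tool's x, y, z in cm, a list of three; "jaw": the opening in per cent of the stroke, from 0 (shut) to 100 (fully open). In form: {"dr": [[wx, wy, wz], ...], "xyz": [[dx, dy, dz], ...], "jaw": [jaw, ...]}. A call has exactly 8 rows; each row is the pose to reach, as a shift and turn from the pose commanded when the call began, along the tool's axes at that moment; what a row does not reach only later rows make up. A row lasts 1/8 s, in which the tool goes at most 62.5 mm and 10.7 degrees, less where a joint would pass 70% of its speed; a pose out of reach is approached as far as the arm can. A call with a gripper value outside its range is refused whole. The fingers move at their own pace and stop on an object; the grip force is fixed at half the most. Time passes only in rows, so rows that repeat a pose let the fingers close, or fill a call up. It gives the time, the measured TCP pose, the force, the opening and the grip force at its end, in the units of the state.
- ctrl.get_obs(): the state, without advancing time (a new reading comes with each control period).
- ctrl.camera(name): name is "scene" or "side" or "wrist"; returns the picture (384x512x3 uint8, red, green, blue); there is no depth.
- ctrl.calibration(name): a dict with "camera_matrix" (3x3 intrinsics, pixels), "D" ([k1, k2, p1, p2, k3] as OpenCV has them; the pictures are not rectified), "world_from_camera" (4x4, takes a point from camera to world coordinates). Camera axes: x right, y up, looking along -z (the intrinsics and any distortion apply to the point x, -y, -z); pixel columns grow to the right and rows downward; lengths in m; the calibration is good to about 2 mm. A picture is of the moment at which its call begins: read the wrist's pose just before it. calibration takes no time and is no camera call; for the wrist camera it gives the pose at the moment of the call.
- ctrl.hand_in(): hands the job in; it is judged then, once.
The state is a dict: "time_s": time; "q": joint angles; "dq": joint speeds; "joint_efforts": joint torques, N m; "eef_pos": TCP position; "eef_rot": TCP orientation; "wrist_force": force on the tool from outside, world axes, zero at the start; "torque": the same for the moment, N m; "opening": opening from 0.0 (shut) to 1.0 (fully open); "grasp_force": force on a finger pad.
Only numpy, scipy, OpenCV 4.12 (cv2) and the standard library are available. Lean on these libraries where they do the work, as an engineer would, in place of code of your own. Each camera call takes 0.05 s, during which the arm holds its last target. There are 200 camera calls.

## Working session

There is one attempt and no reset: what is moved stays moved. The work goes in short steps, Python scripts to look and compute and a tool call to move; the robot and the scene stay as the last step left them, time stands still between calls to the robot, and variables do not carry over. Pictures are saved under pics/ and viewed, at most 10 in all, crops included, and the job is handed in when it is done.

Besides the shell and the picture viewer there is one more tool, called after ">>>" by a JSON object that holds its "method" and its "body". send_rows: Moves the arm, as the interface text tells. Its arguments: {"type":"object","properties":{"dr":{"type":"array","items":{"type":"array","items":{"type":"number"}}},"xyz":{"type":"array","items":{"type":"array","items":{"type":"number"}}},"jaw":{"type":"array","items":{"type":"number"}}},"required":["dr","xyz","jaw"]}

```bash
mkdir -p pics; ls
python3 - <<'E'
from bench import ctrl
import cv2,numpy as np
o=ctrl.get_obs();print(o['time_s'],o['eef_pos'],o['eef_rot'],ctrl.tip_extent)
a=ctrl.camera("scene");b=ctrl.camera("side")
cv2.imwrite('pics/scene.png',a[:,:,::-1]);cv2.imwrite('pics/side.png',b[:,:,::-1])
for n in("scene","side","wrist"):
  c=ctrl.calibration(n);print(n,c["camera_matrix"],c["D"],np.round(c["world_from_camera"],3))
E
```

```text
pics
0.0 [ 0.18673175 -0.54327762  0.24938202] [-8.86200227e-04  9.86352124e-01  1.64647196e-01  5.48437190e-05] 0.019
scene [[493.72630172   0.         256.77481285]
 [  0.         493.72630172 188.58810014]
 [  0.           0.           1.        ]] [0.03912202 0.         0.         0.         0.        ] [[ 0.473  0.516 -0.714 -0.496]
 [-0.881  0.285 -0.377 -0.483]
 [ 0.009  0.807  0.59   0.857]
 [ 0.     0.     0.     1.   ]]
side [[463.16686549   0.         248.08596506]
 [  0.         463.16686549 193.85528709]
 [  0.           0.           1.        ]] [0.04914841 0.         0.         0.         0.        ] [[-0.981 -0.134  0.138  0.572]
 [ 0.192 -0.737  0.648  0.644]
 [ 0.015  0.663  0.749  0.796]
 [ 0.     0.     0.     1.   ]]
wrist [[288.03416873   0.         253.86441224]
 [  0.         288.03416873 186.94703653]
 [  0.           0.           1.        ]] [-0.00896229  0.          0.          0.          0.        ] [[ 0.325  0.908  0.263  0.255]
 [-0.946  0.313  0.089 -0.519]
 [-0.002 -0.278  0.961  0.373]
 [ 0.     0.     0.     1.   ]]
```

View pics/scene.png

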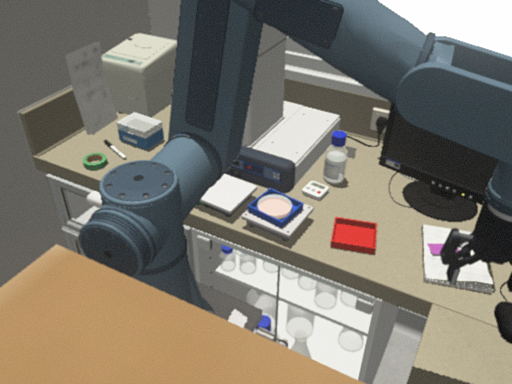

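View pics/side.png

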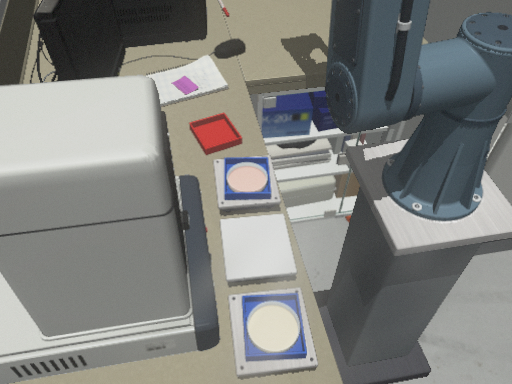

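The side view shows the pink dish's tray at (247,178) on the -y stand, the amber one at (274,327), the bare light plate at (257,247), and the red look-alike at (216,133). In the scene view they are pink (275,207), plate (228,193) and red tray (354,236). I choose the blue tray with the pink dish at side (247,178).

```bash
cat > h.py <<'E'
import cv2,numpy as np
def ray(cal,px,z):
    K,D,T=map(np.array,(cal["camera_matrix"],cal["D"],cal["world_from_camera"]))
    p=cv2.undistortPoints(np.float64(px).reshape(-1,1,2),K,D)[:,0]
    d=np.c_[p[:,0],-p[:,1],-np.ones(len(p))]@T[:3,:3].T
    o=T[:3,3]
    return o+d*((z-o[2])/d[:,2])[:,None]
def big(mask,roi):
    m=np.zeros_like(mask);x0,y0,x1,y1=roi;m[y0:y1,x0:x1]=mask[y0:y1,x0:x1]
    m=cv2.morphologyEx(m,cv2.MORPH_OPEN,np.ones((3,3)))
    cs,_=cv2.findContours(m,cv2.RETR_EXTERNAL,cv2.CHAIN_APPROX_NONE)
    return max(cs,key=cv2.contourArea)
def rect(cal,c,z):
    w=ray(cal,c[:,0]+0.0,z)[:,:2]
    return cv2.minAreaRect((w*1000).astype(np.float32))
E
python3 - <<'E'
from bench import ctrl
from h import *
b=cv2.imread('pics/side.png');hsv=cv2.cvtColor(b,cv2.COLOR_BGR2HSV);cal=ctrl.calibration("side")
blue=cv2.inRange(hsv,(100,110,40),(130,255,255))
white=cv2.inRange(hsv,(0,0,195),(180,40,255))
grey=cv2.inRange(hsv,(0,0,120),(180,50,255))
vis=cv2.resize(b[140:380,190:340],None,fx=2.5,fy=2.5,interpolation=2)
for n,m,roi,z in(("pink",blue,(210,145,290,215),.06),("amber",blue,(225,285,325,370),.06),("plate",white,(212,208,300,285),.04)):
    c=big(m,roi);print(n,cv2.boundingRect(c),rect(cal,c,z),[tuple(map(int,x)) for x in cv2.boxPoints(cv2.minAreaRect(c))])
    q=cv2.approxPolyDP(cv2.convexHull(c),4,True)[:,0];print(q.tolist(),np.round(ray(cal,q,z)[:,:2],3).tolist())
    cv2.drawContours(vis,[((c-[190,140])*2.5).astype(int)],-1,(0,255,0),1)
cv2.imwrite('pics/crop.png',vis)
E
```

```text
pink (225, 185, 8, 12) ((475.332763671875, -10.858526229858398), (31.664039611816406, 14.91762638092041), 80.79690551757812) [(225, 185), (232, 185), (232, 196), (225, 196)]
[[227, 185], [232, 193], [225, 196]] [[0.476, -0.027], [0.469, -0.002], [0.485, 0.003]]
amber (288, 339, 18, 15) ((422.8264465332031, 347.436279296875), (23.54518699645996, 27.92865753173828), 79.47555541992188) [(288, 339), (305, 339), (305, 353), (288, 353)]
[[300, 339], [305, 353], [288, 353]] [[0.413, 0.337], [0.412, 0.362], [0.439, 0.356]]
plate (221, 214, 75, 65) ((442.0299987792969, 122.78300476074219), (144.5941162109375, 132.6162872314453), 86.21285247802734) [(219, 219), (288, 211), (295, 271), (226, 279)]
[[282, 214], [295, 271], [227, 278], [221, 219]] [[0.373, 0.057], [0.382, 0.197], [0.512, 0.189], [0.501, 0.047]]
```

View pics/crop.png

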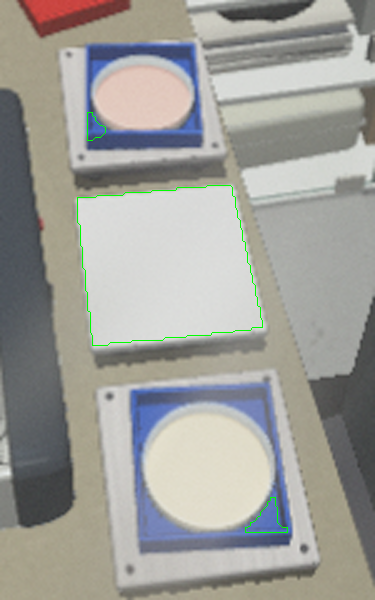

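Run:
```python
from bench import ctrl
from h import *
b=cv2.imread('pics/side.png');cal=ctrl.calibration("side");f=b.astype(int)
blue=((f[:,:,0]-f[:,:,2]>45)*255).astype(np.uint8)
for n,roi in(("pink",(215,150,285,210)),("amber",(230,285,325,370))):
    x0,y0,x1,y1=roi;m=np.zeros_like(blue);m[y0:y1,x0:x1]=blue[y0:y1,x0:x1]
    h=cv2.convexHull(cv2.findNonZero(m));q=cv2.approxPolyDP(h,2.5,True)[:,0]
    print(n,q.tolist());print(np.round(ray(cal,q,.062)[:,:2],3).tolist());print(np.round(ray(cal,q,.04)[:,:2],3).tolist())
q=np.array([(224.8,157.2),(268.8,157.2)]);print(ray(cal,q,.062))
q=np.array([(225.2,199.2),(270.8,198.4)]);print(ray(cal,q,.04))
# stand corners (tops) from crop: TL TR BR BL
q=np.array([(60,43),(205,40),(224,160),(73,168)])/2.5+[190,140];print(ray(cal,q,.04))
print(ctrl.get_obs()['time_s'])
```

```text
pink [[270, 193], [254, 198], [225, 199], [224, 159], [267, 157]]
[[0.39, 0.014], [0.426, 0.022], [0.487, 0.013], [0.47, -0.105], [0.372, -0.094]]
[[0.385, -0.005], [0.422, 0.003], [0.484, -0.005], [0.467, -0.128], [0.366, -0.116]]
amber [[305, 356], [246, 355], [242, 296], [296, 293]]
[[0.413, 0.367], [0.506, 0.348], [0.493, 0.243], [0.398, 0.255]]
[[0.409, 0.359], [0.505, 0.339], [0.491, 0.231], [0.393, 0.243]]
[[ 0.46710966 -0.11072861  0.062     ]
 [ 0.36852122 -0.0929756   0.062     ]]
[[ 0.48389303 -0.00476813  0.04      ]
 [ 0.38651724  0.01069972  0.04      ]]
[[ 0.48881081 -0.13780616  0.04      ]
 [ 0.35410232 -0.11767965  0.04      ]
 [ 0.37152335  0.0295852   0.04      ]
 [ 0.50001364  0.01512293  0.04      ]]
0.1
```

>>> {"method": "send_rows", "body": {"dr": [[0, 0, -1.4], [0, 0, -2.8], [0, 0, -4.2], [0, 0, -5.6], [0, 0, -7.0], [0, 0, -8.4], [0, 0, -9.8], [0, 0, -11.1]], "xyz": [[4.4, -3.9, 0], [8.9, -7.9, 0], [13.3, -11.8, 0], [17.7, -15.8, 0], [22.2, -19.7, 0], [26.6, -23.6, 0], [31, -27.6, 0], [35.5, -31.5, 0]], "jaw": [60, 60, 60, 60, 60, 60, 60, 60]}}

```text
time_s: 1.1
eef_pos: [0.4207, -0.1287, 0.2503]
eef_rot: [0.0, 0.733, 0.681, 0.0]
wrist_force: [0.6, -0.2, 0.1]
opening: 0.6
grasp_force: 0.0
```

Run:
```python
from bench import ctrl
import cv2,numpy as np
from scipy.spatial.transform import Rotation as R
o=ctrl.get_obs();w=o['eef_rot'];print(o['time_s'],o['eef_pos'],np.round(R.from_quat(np.r_[w[1:],w[0]]).as_matrix(),3),o['opening'],o['q'],abs(o['dq']).max())
cal=ctrl.calibration("wrist");a=ctrl.camera("wrist")
np.savez('wr.npz',**{k:np.array(v) for k,v in cal.items()})
cv2.imwrite('pics/w1.png',a[:,:,::-1])
```

```text
1.1 [ 0.42067337 -0.12872833  0.25026125] [[ 0.073  0.997  0.   ]
 [ 0.997 -0.073 -0.   ]
 [-0.     0.    -1.   ]] 0.6004465571890295 [-5.68012269e-01 -1.34987705e-01  1.92937361e+00 -3.40901398e-05
  1.34686190e+00 -4.94744901e-01] 1.1304280239926792
```

View pics/w1.png

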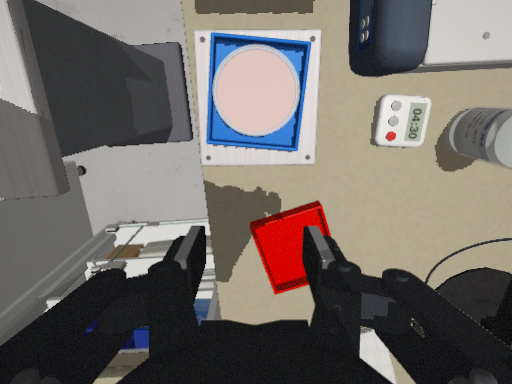

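The wrist view shows the pink tray at about (258,91), centred on its stand (x 198–320, y 30–164). Its near wall runs from (208,143) to (300,150), and the red tray is at (290,245), well behind it.

Run:
```python
from h import *
cal=dict(np.load('wr.npz'))
f=cv2.imread('pics/w1.png').astype(int)
m=((f[:,:,0]-f[:,:,2]>45)*255).astype(np.uint8);r=np.zeros_like(m);r[20:170,195:325]=m[20:170,195:325]
h=cv2.convexHull(cv2.findNonZero(r))
print(cv2.approxPolyDP(h,4,True)[:,0].tolist(),np.round(ray(cal,cv2.approxPolyDP(h,4,True)[:,0],.062)[:,:2],3).tolist())
print(rect(cal,h,.062))
print('stand',np.round(ray(cal,[(198,31),(322,30),(315,164),(203,164)],.04)[:,:2],3).tolist())
print('red',np.round(ray(cal,[(250,222),(322,202),(276,293)],.022)[:,:2],3).tolist())
```

```text
[[310, 42], [297, 150], [206, 142], [212, 32]] [[0.487, -0.002], [0.471, -0.108], [0.373, -0.093], [0.392, 0.014]]
((430.48773193359375, -47.94174575805664), (109.4439926147461, 98.89507293701172), 80.8580322265625)
stand [[0.375, 0.021], [0.504, 0.012], [0.495, -0.13], [0.363, -0.12]]
red [[0.412, -0.206], [0.506, -0.185], [0.44, -0.317]]
```

>>> {"method": "send_rows", "body": {"dr": [[0, 0, 0], [0, 0, 0], [0, 0, 0], [0, 0, 0], [0, 0, 0], [0, 0, 0], [0, 0, 0], [0, 0, 0]], "xyz": [[0, 0.3, 3], [0, 0.3, 6.5], [0, 0.3, 10], [0, 0.3, 13.5], [0, 0.3, 16], [0, 0.3, 17.5], [0, 0.3, 18.3], [0, 0.3, 18.7]], "jaw": [60, 60, 60, 60, 60, 60, 60, 60]}}

```text
time_s: 2.15
eef_pos: [0.4235, -0.131, 0.0634]
eef_rot: [0.0, 0.734, 0.679, 0.0]
wrist_force: [-0.5, 0.1, -0.2]
opening: 0.602
grasp_force: 0.0
```

Run:
```python
from bench import ctrl
import cv2
o=ctrl.get_obs();print(o['eef_pos'],o['wrist_force'],o['opening'])
a=ctrl.camera("side");w=ctrl.camera("wrist");import numpy as np
cv2.imwrite('pics/s2.png',np.hstack([cv2.resize(a[100:290,190:340],(300,380)),w[:380]])[:,:,::-1][:,:800])
```

```text
[ 0.42350343 -0.13104913  0.06339989] [-0.46017706  0.0855007  -0.24808228] 0.601880544192972
```

View pics/s2.png

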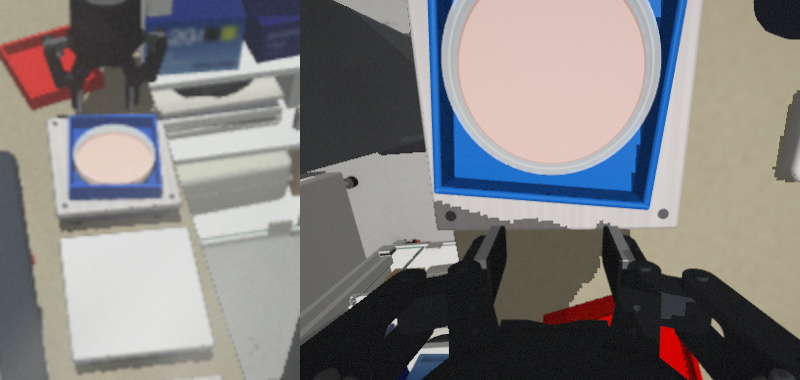

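Fingers stand behind the near wall, just off the edge of the stand, and clear of the red tray. Starting the push.

>>> {"method": "send_rows", "body": {"dr": [[0, 0, 0], [0, 0, 0], [0, 0, 0], [0, 0, 0], [0, 0, 0], [0, 0, 0], [0, 0, 0], [0, 0, 0]], "xyz": [[0.5, 0, 0], [1, 0, 0], [1.4, 0, 0], [1.8, 0, 0], [2.2, 0, 0], [2.6, 0, 0], [3, 0, 0], [3.4, 0, 0]], "jaw": [60, 60, 60, 60, 60, 60, 60, 60]}}

```text
time_s: 3.25
eef_pos: [0.4258, -0.0967, 0.0633]
eef_rot: [-0.0, 0.734, 0.679, -0.0]
wrist_force: [0.5, -1.0, 0.9]
opening: 0.6
grasp_force: 0.6
```

Run:
```python
from bench import ctrl
import cv2
o=ctrl.get_obs();print(o['eef_pos'],o['wrist_force'],o['opening'])
a=ctrl.camera("side");w=ctrl.camera("wrist");import numpy as np
cv2.imwrite('pics/s3.png',np.hstack([cv2.resize(a[100:290,190:340],(300,380)),w[:380]])[:,:,::-1][:,:800])
```

```text
[ 0.42578684 -0.0966948   0.0632625 ] [ 0.47286881 -1.01415877  0.86302827] 0.6003714553592049
```

View pics/s3.png

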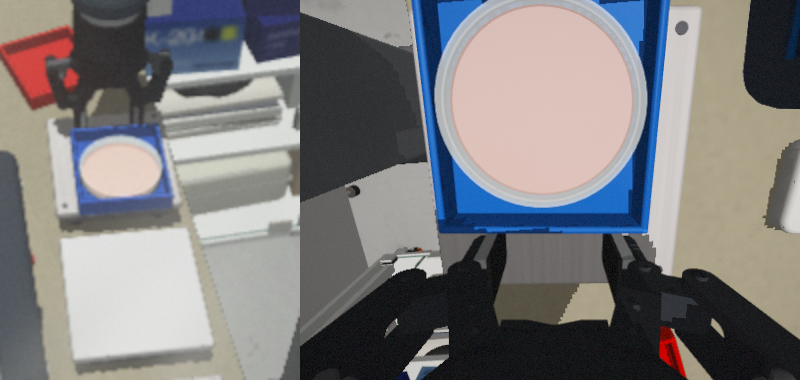

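```bash
cat > meas.py <<'E'
from bench import ctrl
from h import *
P=np.array([.442,.123]);X=np.array([.997,-.073]);Y=np.array([.073,.997])
o=ctrl.get_obs();t=o['eef_pos'][:2]-P
cal=ctrl.calibration("wrist");f=ctrl.camera("wrist").astype(int)
m=((f[:,:,2]-f[:,:,0]>45)*255).astype(np.uint8);m[250:]=0;m[:,:100]=0;m[:,400:]=0
c=max(cv2.findContours(m,0,1)[0],key=cv2.contourArea)[:,0]
l,r=[c[np.argmax(c@np.array(s))] for s in((-1,1),(1,1))]
w=ray(cal,[l,r],.062)[:,:2]-P
print('tcp uv',t@X,t@Y,'near corners px',l,r,'uv',np.round(np.c_[w@X,w@Y],4).tolist(),'t',o['time_s'],o['wrist_force'])
E
python3 meas.py
```

```text
tcp uv -0.0002801100303733612 -0.21992517944550827 near corners px [139 231] [346 232] uv [[-0.0527, -0.205], [0.0449, -0.2059]] t 3.35 [0.45409454 0.4083966  0.25181701]
```

>>> {"method": "send_rows", "body": {"dr": [[0, 0, 0], [0, 0, 0], [0, 0, 0], [0, 0, 0], [0, 0, 0], [0, 0, 0], [0, 0, 0], [0, 0, 0]], "xyz": [[0.5, 0, 0], [1, 0, 0], [1.6, 0, 0], [2.2, 0.1, 0], [2.8, 0.1, 0], [3.4, 0.1, 0], [4, 0.1, 0], [4.5, 0.1, 0]], "jaw": [60, 60, 60, 60, 60, 60, 60, 60]}}

```text
time_s: 4.4
eef_pos: [0.4304, -0.0518, 0.0633]
eef_rot: [0.0, 0.734, 0.679, 0.0]
wrist_force: [0.1, -0.1, 0.0]
opening: 0.598
grasp_force: 0.3
```

>>> {"method": "send_rows", "body": {"dr": [[0, 0, 0], [0, 0, 0], [0, 0, 0], [0, 0, 0], [0, 0, 0], [0, 0, 0], [0, 0, 0], [0, 0, 0]], "xyz": [[0.5, 0, 0], [1, 0, 0], [1.6, 0, 0], [2.2, 0.1, 0], [2.8, 0.1, 0], [3.4, 0.1, 0], [4, 0.1, 0], [4.5, 0.1, 0]], "jaw": [60, 60, 60, 60, 60, 60, 60, 60]}}

```text
time_s: 5.4
eef_pos: [0.4348, -0.007, 0.0633]
eef_rot: [0.0, 0.734, 0.679, 0.0]
wrist_force: [-0.2, -0.3, 0.6]
opening: 0.598
grasp_force: 0.4
```

```bash
python3 meas.py
python3 - <<'E'
from bench import ctrl
import cv2
import numpy as np
a=ctrl.camera("side");w=ctrl.camera("wrist")
cv2.imwrite('pics/s4.png',np.hstack([cv2.resize(a[100:290,190:340],(300,380)),w[:380]])[:,:,::-1][:,:800])
E
```

```text
tcp uv 0.002350882035162514 -0.13010617566134358 near corners px [138 231] [346 232] uv [[-0.0505, -0.1153], [0.0476, -0.1161]] t 5.4 [-0.16085586 -0.32965977  0.57490361]
```

View pics/s4.png

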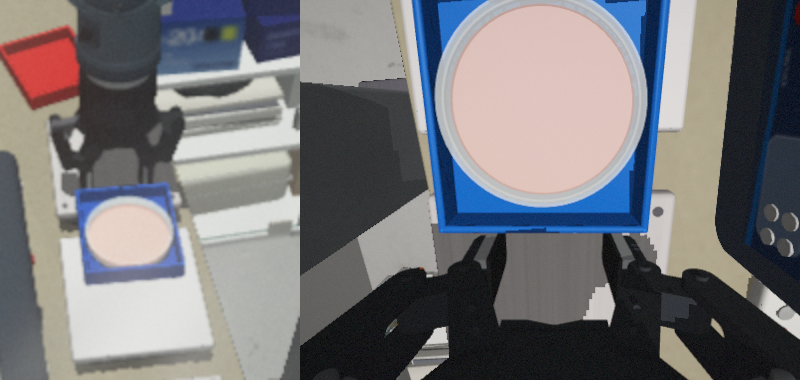

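The tray is square and about halfway across, level. 6 cm remain.

>>> {"method": "send_rows", "body": {"dr": [[0, 0, 0], [0, 0, 0], [0, 0, 0], [0, 0, 0], [0, 0, 0], [0, 0, 0], [0, 0, 0], [0, 0, 0]], "xyz": [[0.5, 0, 0], [1, 0, 0], [1.6, 0, 0], [2.2, 0.1, 0], [2.8, 0.1, 0], [3.4, 0.1, 0], [4, 0.1, 0], [4.5, 0.1, 0]], "jaw": [60, 60, 60, 60, 60, 60, 60, 60]}}

```text
time_s: 6.55
eef_pos: [0.4393, 0.0378, 0.0633]
eef_rot: [0.0, 0.734, 0.679, 0.0]
wrist_force: [0.1, -0.4, -0.2]
opening: 0.602
grasp_force: 0.4
```

>>> {"method": "send_rows", "body": {"dr": [[0, 0, 0], [0, 0, 0], [0, 0, 0], [0, 0, 0], [0, 0, 0], [0, 0, 0], [0, 0, 0], [0, 0, 0]], "xyz": [[0.4, 0, 0], [0.8, 0, 0], [1.1, 0, 0], [1.4, 0, 0], [1.5, 0, 0], [1.5, 0, 0], [1.5, 0, 0], [1.5, 0, 0]], "jaw": [60, 60, 60, 60, 60, 60, 60, 60]}}

```text
time_s: 7.55
eef_pos: [0.4405, 0.0523, 0.0633]
eef_rot: [-0.0, 0.734, 0.679, 0.0]
wrist_force: [0.7, -0.1, -0.0]
opening: 0.602
grasp_force: 0.0
```

```bash
python3 meas.py
python3 - <<'E'
from bench import ctrl
import cv2
import numpy as np
a=ctrl.camera("side");w=ctrl.camera("wrist");cv2.imwrite('pics/side5.png',a[:,:,::-1])
cv2.imwrite('pics/s5.png',np.hstack([cv2.resize(a[200:300,200:310],(396,360)),w[:360,100:500]])[:,:,::-1])
E
```

```text
tcp uv 0.003631506243295796 -0.07057082853363869 near corners px [139 232] [346 232] uv [[-0.0489, -0.0562], [0.0488, -0.0566]] t 7.55 [ 7.36247175e-01 -1.33325655e-01 -6.26655030e-04]
```

View pics/s5.png

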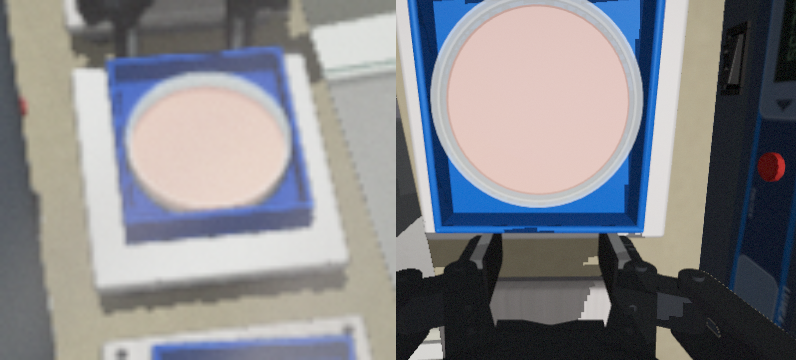

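Run:
```python
from bench import ctrl
from h import *
P=np.array([.442,.123]);X=np.array([.997,-.073]);Y=np.array([.073,.997])
cal=ctrl.calibration("side")
def uv(c,p,z):
    w=ray(c,p,z)[:,:2]-P;print(np.round(np.c_[w@X,w@Y],4).tolist())
uv(cal,[(235.6,266.7),(286.1,261.7)],.04)
uv(cal,[(227,278),(295,271)],.04)
b=cv2.imread('pics/side5.png').astype(int)
m=((b[:,:,0]-b[:,:,2]>45)*255).astype(np.uint8);r=np.zeros_like(m);r[205:272,222:292]=m[205:272,222:292]
h=cv2.convexHull(cv2.findNonZero(r));q=cv2.approxPolyDP(h,2.5,True)[:,0];print(q.tolist())
print('z40');uv(cal,q,.04);print('z62');uv(cal,q,.062)
# wrist: plate near edge (x +100 crop offset minus 396)
c=ctrl.calibration("wrist");uv(c,[(427-396+100,237),(664-396+100,236)],.04)
```

```text
[[0.0463, 0.0477], [-0.0518, 0.0472]]
[[0.0648, 0.0706], [-0.0649, 0.0697]]
[[286, 257], [264, 264], [235, 261], [229, 217], [277, 213]]
z40
[[-0.0535, 0.0366], [-0.0086, 0.0477], [0.0461, 0.0348], [0.0475, -0.0746], [-0.0539, -0.0743]]
z62
[[-0.0492, 0.0509], [-0.0057, 0.0617], [0.0474, 0.0492], [0.0488, -0.057], [-0.0497, -0.0568]]
[[-0.0633, -0.0695], [0.069, -0.0694]]
```

The tray sits within about 2–7 mm of centre along the row, short of the far side. I will nudge it 0.4 cm, then back off and lift.

>>> {"method": "send_rows", "body": {"dr": [[0, 0, 0], [0, 0, 0], [0, 0, 0], [0, 0, 0], [0, 0, 0], [0, 0, 0], [0, 0, 0], [0, 0, 0]], "xyz": [[0.2, 0, 0], [0.4, 0, 0], [0.4, 0, 0], [0.4, 0, 0], [0, 0, 0], [-0.8, 0, 0], [-2, 0, 0], [-3, 0, 0]], "jaw": [60, 60, 60, 60, 60, 60, 60, 60]}}

```text
time_s: 8.7
eef_pos: [0.4381, 0.0214, 0.0633]
eef_rot: [0.0, 0.734, 0.679, -0.0]
wrist_force: [-0.2, -0.1, 0.6]
opening: 0.604
grasp_force: 0.0
```

>>> {"method": "send_rows", "body": {"dr": [[0, 0, 0], [0, 0, 0], [0, 0, 0], [0, 0, 0], [0, 0, 0], [0, 0, 0], [0, 0, 0], [0, 0, 0]], "xyz": [[0, 0, -1], [0, 0, -3], [-1, 0, -6], [-2, 0, -9], [-3, 0, -12], [-4, 0, -14], [-4, 0, -15], [-4, 0, -15]], "jaw": [60, 60, 60, 60, 60, 60, 60, 60]}}

```text
time_s: 9.7
eef_pos: [0.4353, -0.0172, 0.2139]
eef_rot: [0.001, 0.734, 0.679, 0.0]
wrist_force: [1.0, 0.5, -0.1]
opening: 0.602
grasp_force: 0.0
```

```bash
python3 - <<'E'
from bench import ctrl
from h import *
P=np.array([.442,.123]);X=np.array([.997,-.073]);Y=np.array([.073,.997])
for n in("wrist","side"):
    cal=ctrl.calibration(n);f=ctrl.camera(n)
    cv2.imwrite(f'pics/{n}6.png',f[:,:,::-1]);f=f.astype(int)
    m=((f[:,:,2]-f[:,:,0]>45)*255).astype(np.uint8)
    k=np.array([[c for c in range(512)]]*384)
    # keep only pixels whose ray at z=.06 falls near the plate
    g=np.stack(np.meshgrid(np.arange(512),np.arange(384)),-1).reshape(-1,2)
    w=(ray(cal,g,.06)[:,:2]-P);ok=(abs(w@X)<.07)&(abs(w@Y)<.08)
    m[~ok.reshape(384,512)]=0
    h=cv2.convexHull(cv2.findNonZero(m));w=ray(cal,h[:,0],.062)[:,:2]-P
    print(n,cv2.minAreaRect((np.c_[w@X,w@Y]*1000).astype(np.float32)))
o=ctrl.get_obs();print(o['time_s'],o['eef_pos'],o['wrist_force'])
E
python3 -c "
import cv2,numpy as np
a=cv2.imread('pics/wrist6.png');b=cv2.imread('pics/side6.png')[140:380,190:340]
cv2.imwrite('pics/f6.png',np.hstack([a,cv2.resize(b,(240,384))]))"
```

```text
wrist ((0.2743644714355469, -18.74203109741211), (69.35595703125, 98.96585083007812), 89.75768280029297)
side ((-0.8172492980957031, 5.459953308105469), (120.37876892089844, 99.47200012207031), 89.86767578125)
9.8 [ 0.43453568 -0.01690839  0.21256068] [-0.09105167  0.8295503  -0.24447332]
```

View pics/f6.png

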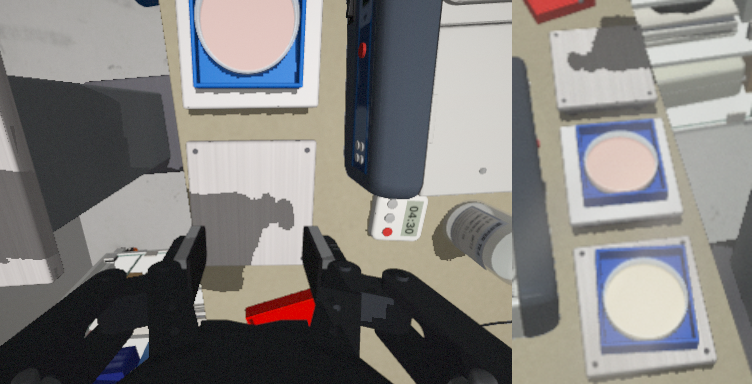

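The tray sits square on the plate (wrist: near wall at row 87, plate edge at row 105), with the dish flat in it. Its centre is about 1–2 mm off, and the arm is clear.

```bash
python3 -c "
from bench import ctrl
print(ctrl.hand_in())"
```

```text
the job is handed in; nothing more can be done
None
```

I slid the pink-dish tray level onto the light plate, square and about 2 mm from centre by the camera, never touched the amber tray, and handed the job in with the arm clear; hand-in returned no verdict.

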